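# Set the sprung stop of the block jig and push the blank up to it

### The job

Set the length stop of the sanding jig: push the red lug so that the sprung slide goes in past its stop pin, then let it go so that it springs back and stays latched on the pin at mid travel. After that, with the fingertips behind it, push the wooden block that stands between the rails back along them until it rests against the steel face of the latched slide. Only push: grasp and lift nothing, and leave the two spare blocks and the pencil beside the jig as they are.

Things in the scene. Friction and masses are not known exactly. Their poses are not given: they have to be found in the camera images.
- jig: Fixed jig: plywood plate 350x90x12 mm on the bench, two aluminium rails along it (31 mm apart, 8 mm thick, tops at z 20) and a steel bridge over them at x -47 to -23, its black pin knob up to z 68 (80 raised). Origin on the underside; plate spans x -160 to 190, y +-45 mm. x runs along the rails from red lug to loose block, the way the slide is pushed; z up.
- stop_slide (a joint): Travel of the sprung slide along jig +x, in m. 0 = out (start); 0.030 = mid position, latched on the pin; 0.052 = end of travel. Let go anywhere beyond 0.033 it springs back and stays at 0.030; let go sooner it returns to 0. Pushing takes 4 N at first, up to about 11 N.
- stop_pin (a joint): Height of the sprung upright stop pin (8 mm steel, black knob, in the bridge at jig x -35 mm), in m. 0 = down; rises about 0.007 while the slide's brass tooth passes under it and drops again by itself.
- lug_back (a point): Point on the rear face of the red lug where the fingertips push along jig +x. The lug is a plate 36 mm wide and 10 mm thick, from 26 mm below to 18 mm above this point, with free space behind it. At jig x -145 mm, z 50 mm when the slide is out; moves with the slide. Axes as the jig's.
- stop_face (a point): Foot of the steel face at the slide's front end (30 mm wide, 39 mm high), against which the block shall rest; it looks along jig +x. The point lies in the face, at the plate's top, midway between the rails, and moves with the slide: jig x 0 when out, 30 mm latched, 52 mm at the end of travel. Axes as the jig's.
- blank: Tapered wooden block standing loose between the rails: 50 mm long along the rails at its foot, 28 mm thick, 64 mm high, about 50 g, its y axis along the rails. Origin at the centre of its underside, on the plate (jig z 12 mm). Starts at jig x 87 to 125 mm; touches the stop face when 25 mm from it. Push it low, within 30 mm of its foot, with the fingertips above the rails.
- spare_block_a: Spare tapered wooden block, 28 x 50 x 62 mm, standing loose on the bench beside the jig. Origin at the centre of its underside. Leave alone.
- spare_block_b: Another spare tapered wooden block, 28 x 50 x 63 mm, standing loose on the bench beside the jig. Origin at the centre of its underside. Leave alone.
- marking_pencil: Red pencil, 7 x 162 x 7 mm, lying on the bench on the robot's side of the jig. Origin at the middle of its underside, its length along its y axis. Leave alone.
There are look-alikes about, which are no part of the job. What is shaped like the blank but orange is not meant.

How it is judged:
By the outcome, as a careful person would: the job done as asked, in the order asked, and still so for the second after the job is handed in, with the robot touching nothing.
It also fails if it takes over 48 s, if anything falls off the work surface, if the arm or the gripper's body presses on something with over 40 N, if the wrist force passes 120 N, or if a joint passes its speed limit or range.

### The arm

A 7-joint arm with a two-finger parallel gripper is mounted at the origin on a cart in front of the work surface, level with it; the furniture and walls round the work are solid. World frame = base frame: x ahead of the robot, y to its left, z up, the work surface at z = 0. Lengths are in mm, angles in rad, forces in N, time in s.
With the tool pointing down it reaches from about 400 to 875 mm from the base axis. Payload 4.4 kg.
Tool frame: the origin (TCP) lies at the very end of the fingers, on their centre line; the grasp point (between the pads) lies 19 mm behind it; z points along the fingers, y is the direction in which the jaws open and shut (so a half turn about z gives the same grasp; the last joint's range is limited). The gripper opens to 85 mm and grips with 20 to 120 N. Pads are 22 mm wide; open, the fingers measure 114 mm over their backs; the gripper's body (76 mm by 85 mm) begins 54 mm behind the grasp point. The pads swing forward as they close: fully open they stand 13 mm farther back than shut.
Start: joints at [-1.413, 0.628, 0.038, 1.517, -0.027, 0.996, -0.02], TCP at [144.233, 633.81, 231.313] pointing down, gripper open.
Joint ranges: [-3.06, 3.06], [-0.37, 2.12], [-1.25, 1.32], [0.18, 2.47], [-1.1, 4.24], [0.23, 1.98], [-2.94, 2.94]. Speed limits (rad/s): [2.57, 2.57, 3.14, 3.14, 3.14, 3.14, 3.14].

### API

Orientations are given as [roll, pitch, yaw] about the fixed x, y, z axes, in that order (R = Rz(yaw) Ry(pitch) Rx(roll)).
In Python, from cell import read_state, get_image, calibration, finish_job gives the robot as it stands. The module is installed in compiled form; this text tells all that it offers.
- The arm moves only by the tool apply_moves, never from a script. Its argument "increments" is a list of rows, each an object of numbers: "tx", "ty", "tz": the shift along the world's x, y, z in m; "rx", "ry", "rz": the turn, a rotation vector about the world's x, y, z in units of 5 degrees (1.0 is 5 degrees); "claw": the finger opening in m, from 0 to 0.0854. In form: [{"tx": .., "ty": .., "tz": .., "rx": .., "ry": .., "rz": .., "claw": ..}, ...]. A call has 1 to 12 rows; each row is the pose to reach, as a shift and turn from the pose commanded when the call began; what a row does not reach only later rows make up. A row lasts 1/10 s, in which the tool goes at most 50 mm and 8.59 degrees, less where a joint would pass 70% of its speed; a pose out of reach is approached as far as the arm can. A call with a gripper value outside its range is refused whole. The fingers move at their own pace and stop on an object; the grip force is fixed at half the most. Time passes only in rows, so rows that repeat a pose let the fingers close. It gives the time, the measured TCP pose, the force and the opening at its end, in the units of the state.
- read_state(): the state, without advancing time (a new reading comes with each control period).
- get_image(name): name is "scene" or "top"; returns the picture (480x640x3 uint8, red, green, blue); there is no depth.
- calibration(name): a dict with "camera_matrix" (3x3 intrinsics, pixels), "distortion" ([k1, k2, p1, p2, k3] as OpenCV has them; the pictures are not rectified), "origin" and "attitude" of the camera in the world. Camera axes: x right, y up, looking along -z (the intrinsics and any distortion apply to the point x, -y, -z); pixel columns grow to the right and rows downward; lengths in mm; the calibration is good to about 2 mm. A picture is of the moment at which its call begins. calibration takes no time and is no camera call.
- finish_job(): hands the job in, once; it reports no verdict.
The state is a dict: "clock": time; "qpos": joint angles; "qd": joint speeds; "tau": joint torques, N m; "eef_pos": TCP position; "tool_rot": TCP orientation; "force": force on the tool from outside, world axes, zero at the start; "torque": the same for the moment, N m; "width": finger opening in mm.
Only numpy, scipy, OpenCV 4.12 (cv2) and the standard library are available. Lean on these libraries where they do the work, as an engineer would, in place of code of your own. Each camera call takes 0.05 s, during which the arm holds its last target. There are 200 camera calls.

## Working session

There is one attempt and no reset: what is moved stays moved. The work goes in short steps, Python scripts to look and compute and a tool call to move; the robot and the scene stay as the last step left them, time stands still between calls to the robot, and variables do not carry over. Pictures are saved under pics/ and viewed, about 8 in all and at most 12, crops included, and the job is handed in when it is done.

Besides the shell and the picture viewer there is one more tool, called after ">>>" as a command line: name --argument value ..., lists and objects as JSON in quotes. apply_moves: Moves the arm, as the interface text tells. Its arguments: {"type":"object","properties":{"increments":{"type":"array"}},"required":["increments"]}

```bash
mkdir -p pics
cat > h.py <<'E'
import numpy as np, cv2
from scipy.spatial.transform import Rotation as R
from cell import *
def Rm(a):
    a=np.array(a,float)
    return a if a.shape==(3,3) else R.from_euler('xyz',a).as_matrix()
def ray(n,px):
    c=calibration(n);K=np.array(c["camera_matrix"]);d=np.array(c["distortion"])
    u=cv2.undistortPoints(np.array(px,float).reshape(-1,1,2),K,d).reshape(-1,2)
    v=np.c_[u[:,0],-u[:,1],-np.ones(len(u))]@Rm(c["attitude"]).T
    return np.array(c["origin"],float),v
def onz(n,px,z):
    o,v=ray(n,px); return o+v*((z-o[2])/v[:,2])[:,None]
def proj(n,P):
    c=calibration(n);K=np.array(c["camera_matrix"]);d=np.array(c["distortion"])
    p=(np.array(P,float).reshape(-1,3)-c["origin"])@Rm(c["attitude"])
    return cv2.projectPoints(p*[1,-1,-1],np.zeros(3),np.zeros(3),K,d)[0].reshape(-1,2)
def snap(n,f):
    im=get_image(n); cv2.imwrite(f,im[:,:,::-1]); return im
E
python3 - <<'E'
from h import *
for n in("scene","top"):
    print(calibration(n)); snap(n,f"pics/{n}0.png")
print(read_state())
E
```

```text
{'camera_matrix': array([[579.5548872 ,   0.        , 313.59149489],
       [  0.        , 579.5548872 , 241.1366373 ],
       [  0.        ,   0.        ,   1.        ]]), 'distortion': array([0.01492425, 0.        , 0.        , 0.        , 0.        ]), 'origin': array([-30.25570494, 398.17593034, 557.2932053 ]), 'attitude': array([ 1.01360109,  0.00576969, -2.12269831])}
{'camera_matrix': array([[607.80851582,   0.        , 325.10553   ],
       [  0.        , 607.80851582, 240.71773874],
       [  0.        ,   0.        ,   1.        ]]), 'distortion': array([-0.18912177,  0.        ,  0.        ,  0.        ,  0.        ]), 'origin': array([484.90307509,  10.68694169, 961.68937194]), 'attitude': array([ 1.52565931e-01, -1.00155700e-03, -1.55637758e+00])}
{'clock': 0.1, 'qpos': array([-1.41277365,  0.62924123,  0.03847567,  1.51826747, -0.02700036,
        0.99631805, -0.02003534]), 'qd': array([ 0.00107852, -0.00060328,  0.00066777, -0.00141821,  0.00182622,
        0.00052653, -0.00118412]), 'tau': array([ 3.33400501e-03, -5.64528072e+01,  1.23045590e+00, -1.93974137e+01,
        1.12526072e-02,  5.32980688e-03,  2.76123231e-06]), 'eef_pos': array([144.13552177, 633.23861764, 230.48983277]), 'tool_rot': array([-3.13987772e+00,  3.47128169e-05,  2.91770948e+00]), 'force': array([-0.52672497,  0.03102892,  0.06143803]), 'torque': array([-0.01118013,  0.03907089,  0.03610806]), 'width': 85.58050876207777}
```

View pics/scene0.png

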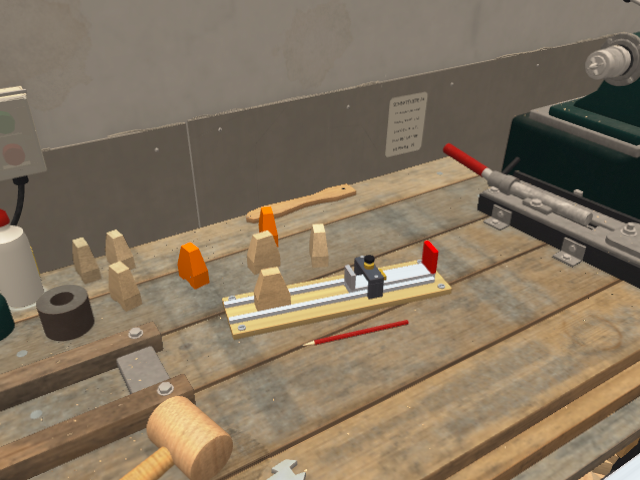

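View pics/top0.png

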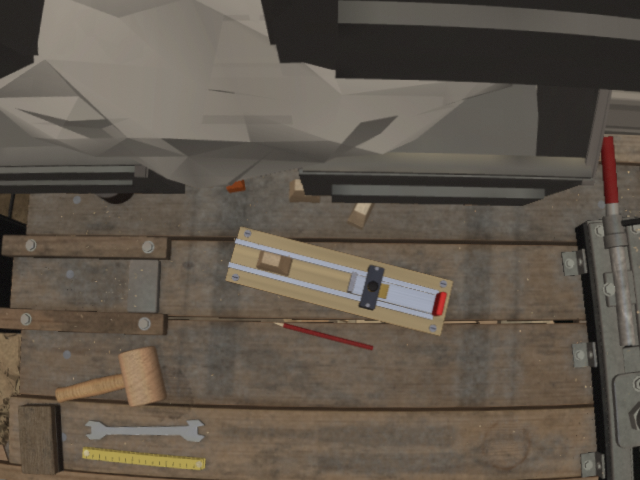

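The jig is at top (227–453, 228–334). The red lug is at (440,303) top / (430,257) scene, and the bridge is at (372,287) top. 

Block candidates in the scene view:
- **Between the rails:** the wooden block at (271,287) scene / (272,261) top. It is the blank, because only this one stands between the rails.
- **Spares beside the jig:** wooden blocks at (263,250) and (319,242).
- **Decoys:** orange blocks at (192,265) and (268,225), plus wooden ones far left at (83,258), (118,248) and (123,285).

Next I'll fit the jig pose and confirm it with an overlay crop.

```bash
cat > m.py <<'E'
from h import *
im=cv2.imread("pics/top0.png"); 
# plate: refine corners from line fits to plywood mask hull
roi=np.zeros(im.shape[:2],np.uint8); cv2.fillConvexPoly(roi,np.array([(232,218),(465,275),(447,346),(215,292)]),255)
hsv=cv2.cvtColor(im,cv2.COLOR_BGR2HSV)
m=cv2.inRange(hsv,(15,60,120),(32,255,255))&roi
m=cv2.morphologyEx(m,cv2.MORPH_OPEN,np.ones((3,3)))
h=cv2.convexHull(np.vstack([p for c in [cv2.findContours(m,0,2)[0]] for p in c if cv2.contourArea(p)>60]))
P=onz("top",h.reshape(-1,2),12)[:,:2].astype(np.float32)
r=cv2.minAreaRect(P); print("plate rect",r)
a=np.deg2rad(r[2]); 
if r[1][0]<r[1][1]: a+=np.pi/2
if np.sin(a)<0: a+=np.pi
X=np.array([np.cos(a),np.sin(a),0]);Y=np.array([-X[1],X[0],0]);Z=np.array([0,0,1.])
O=np.array([*r[0],0])-15*X
J=lambda x,y,z:O+x*X+y*Y+z*Z
print("yaw",np.rad2deg(a),"O",O)
red=cv2.inRange(hsv,(0,170,90),(8,255,255))|cv2.inRange(hsv,(174,170,90),(180,255,255))
c=max([c for c in cv2.findContours(red[270:330,420:460],0,2)[0]],key=cv2.contourArea)+[420,270]
q=onz("top",c.reshape(-1,2),68)
print("red lug top in jig",np.round(np.c_[(q-O)@X,(q-O)@Y].min(0)),np.round(np.c_[(q-O)@X,(q-O)@Y].max(0)))
np.savez("jig.npz",O=O,a=a)
pts=[J(x,y,12) for x in(-160,190) for y in(-45,45)]+[J(-145,0,50),J(-145,18,68),J(-145,-18,68),J(-35,0,68),J(0,0,12),J(0,0,51),J(190,0,12),J(130,0,12),J(80,0,12)]
for n,(u,v,w,hh) in(("top",(210,210,250,140)),("scene",(210,210,250,140))):
    i=cv2.imread(f"pics/{n}0.png");i=cv2.resize(i[v:v+hh,u:u+w],None,fx=3.2,fy=3.2,interpolation=2)
    for p in proj(n,pts): cv2.circle(i,tuple(int(t) for t in (p-[u,v]+.5)*3.2),3,(255,0,255),1)
    cv2.imwrite(f"pics/{n}c.png",i)
cv2.imwrite("pics/c.png",cv2.resize(np.vstack([cv2.imread("pics/topc.png"),cv2.imread("pics/scenec.png")]),(536,600)))
cv2.imwrite("pics/c.png",cv2.resize(cv2.vconcat([cv2.imread("pics/topc.png"),cv2.imread("pics/scenec.png")]),(535,599)))
E
python3 m.py
```

```text
plate rect ((566.98828125, -10.469482421875), (348.21453857421875, 92.39366149902344), 76.13267517089844)
yaw 76.13267517089844 O [563.39316504 -25.03228227   0.        ]
red lug top in jig [-143.  -19.] [-134.   16.]
```

View pics/c.png

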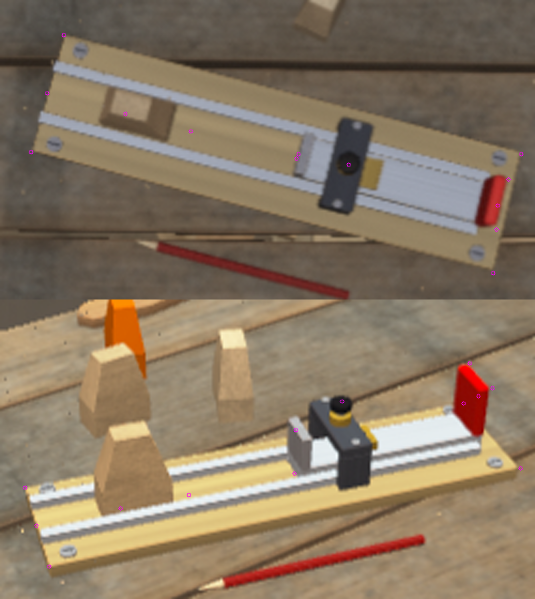

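The fit holds. The plate measures 348x92 mm (350x90 given), the lug top measures x -143..-134 (-145..-135 given), and the overlay points sit on their features in both views. The crop also confirms the blank between the rails, at about jig x 120. I'll go round at height with the gripper shut and turned about -91°, so the pads' 22 mm width lies along the rails.

>>> apply_moves --increments '[{"tx": 0.04, "ty": -0.03, "rz": -1.6, "claw": 0}, {"tx": 0.08, "ty": -0.06, "rz": -3.2, "claw": 0}, {"tx": 0.12, "ty": -0.09, "rz": -4.8, "claw": 0}, {"tx": 0.16, "ty": -0.12, "rz": -6.4, "claw": 0}, {"tx": 0.2, "ty": -0.15, "rz": -8, "claw": 0}, {"tx": 0.24, "ty": -0.18, "rz": -9.6, "claw": 0}, {"tx": 0.28, "ty": -0.21, "rz": -11.2, "claw": 0}, {"tx": 0.306, "ty": -0.234, "rz": -12.8, "claw": 0}, {"tx": 0.311, "ty": -0.28, "rz": -14.4, "claw": 0}, {"tx": 0.316, "ty": -0.33, "rz": -16, "claw": 0}, {"tx": 0.321, "ty": -0.38, "rz": -17.2, "claw": 0}, {"tx": 0.326, "ty": -0.43, "rz": -18.2, "claw": 0}]'

```text
$.increments[0]: bad value
```

>>> apply_moves --increments '[{"tx": 0.04, "ty": -0.03, "tz": 0.0, "rx": 0.0, "ry": 0.0, "rz": -1.6, "claw": 0.0}, {"tx": 0.08, "ty": -0.06, "tz": 0.0, "rx": 0.0, "ry": 0.0, "rz": -3.2, "claw": 0.0}, {"tx": 0.12, "ty": -0.09, "tz": 0.0, "rx": 0.0, "ry": 0.0, "rz": -4.8, "claw": 0.0}, {"tx": 0.16, "ty": -0.12, "tz": 0.0, "rx": 0.0, "ry": 0.0, "rz": -6.4, "claw": 0.0}, {"tx": 0.2, "ty": -0.15, "tz": 0.0, "rx": 0.0, "ry": 0.0, "rz": -8.0, "claw": 0.0}, {"tx": 0.24, "ty": -0.18, "tz": 0.0, "rx": 0.0, "ry": 0.0, "rz": -9.6, "claw": 0.0}, {"tx": 0.28, "ty": -0.21, "tz": 0.0, "rx": 0.0, "ry": 0.0, "rz": -11.2, "claw": 0.0}, {"tx": 0.306, "ty": -0.234, "tz": 0.0, "rx": 0.0, "ry": 0.0, "rz": -12.8, "claw": 0.0}, {"tx": 0.311, "ty": -0.28, "tz": 0.0, "rx": 0.0, "ry": 0.0, "rz": -14.4, "claw": 0.0}, {"tx": 0.316, "ty": -0.33, "tz": 0.0, "rx": 0.0, "ry": 0.0, "rz": -16.0, "claw": 0.0}, {"tx": 0.321, "ty": -0.38, "tz": 0.0, "rx": 0.0, "ry": 0.0, "rz": -17.2, "claw": 0.0}, {"tx": 0.326, "ty": -0.43, "tz": 0.0, "rx": 0.0, "ry": 0.0, "rz": -18.2, "claw": 0.0}]'

```text
clock: 1.3
eef_pos: [469.8, 202.6, 231.1]
tool_rot: [-3.141, 0.0, 1.326]
force: [-0.2, 0.4, -0.0]
width: -0.0
```

>>> apply_moves --increments '[{"tx": 0.006, "ty": -0.049, "tz": 0.0, "rx": 0.0, "ry": 0.0, "rz": 0.0, "claw": 0.0}, {"tx": 0.012, "ty": -0.098, "tz": 0.0, "rx": 0.0, "ry": 0.0, "rz": 0.0, "claw": 0.0}, {"tx": 0.018, "ty": -0.147, "tz": 0.0, "rx": 0.0, "ry": 0.0, "rz": 0.0, "claw": 0.0}, {"tx": 0.024, "ty": -0.196, "tz": 0.0, "rx": 0.0, "ry": 0.0, "rz": 0.0, "claw": 0.0}, {"tx": 0.03, "ty": -0.245, "tz": 0.0, "rx": 0.0, "ry": 0.0, "rz": 0.0, "claw": 0.0}, {"tx": 0.036, "ty": -0.294, "tz": 0.0, "rx": 0.0, "ry": 0.0, "rz": 0.0, "claw": 0.0}, {"tx": 0.042, "ty": -0.343, "tz": 0.0, "rx": 0.0, "ry": 0.0, "rz": 0.0, "claw": 0.0}, {"tx": 0.046, "ty": -0.385, "tz": 0.0, "rx": 0.0, "ry": 0.0, "rz": 0.0, "claw": 0.0}, {"tx": 0.048, "ty": -0.413, "tz": -0.03, "rx": 0.0, "ry": 0.0, "rz": 0.0, "claw": 0.0}, {"tx": 0.048, "ty": -0.413, "tz": -0.07, "rx": 0.0, "ry": 0.0, "rz": 0.0, "claw": 0.0}, {"tx": 0.048, "ty": -0.413, "tz": -0.11, "rx": 0.0, "ry": 0.0, "rz": 0.0, "claw": 0.0}, {"tx": 0.048, "ty": -0.413, "tz": -0.14, "rx": 0.0, "ry": 0.0, "rz": 0.0, "claw": 0.0}]'

```text
clock: 2.5
eef_pos: [516.9, -208.1, 88.8]
tool_rot: [-3.139, -0.001, 1.329]
force: [0.4, -0.9, 1.1]
width: 0.1
```

Run:
```python
from h import *
i=snap("scene","pics/s1.png")
cv2.imwrite("pics/s1c.png",cv2.resize(i[150:350,210:510,::-1],None,fx=2.5,fy=2.5))
print(read_state()["eef_pos"])
```

```text
[ 514.51198953 -206.78300699   85.01278419]
```

View pics/s1c.png

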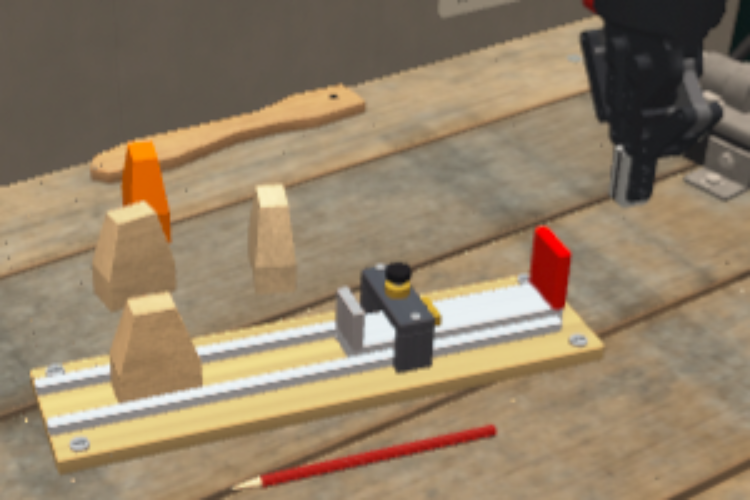

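The fingers are at crop (630,190), behind the lug at (550,265), and the path to it is clear. I'll lower to push height and check the settling error.

>>> apply_moves --increments '[{"tx": 0.001, "ty": 0.0, "tz": -0.025, "rx": 0.0, "ry": 0.0, "rz": 0.0, "claw": 0.0}, {"tx": 0.002, "ty": 0.0, "tz": -0.045, "rx": 0.0, "ry": 0.0, "rz": 0.0, "claw": 0.0}, {"tx": 0.002, "ty": 0.0, "tz": -0.045, "rx": 0.0, "ry": 0.0, "rz": 0.0, "claw": 0.0}, {"tx": 0.002, "ty": 0.0, "tz": -0.045, "rx": 0.0, "ry": 0.0, "rz": 0.0, "claw": 0.0}, {"tx": 0.002, "ty": 0.0, "tz": -0.045, "rx": 0.0, "ry": 0.0, "rz": 0.0, "claw": 0.0}]'

```text
clock: 3.05
eef_pos: [520.9, -208.9, 47.7]
tool_rot: [3.14, 0.0, 1.329]
force: [0.9, -0.1, -0.2]
width: -0.1
```

```bash
cat > s.py <<'E'
from h import *
d=np.load("jig.npz");a=float(d["a"]);s=read_state();p=s["eef_pos"]-d["O"]
X=np.array([np.cos(a),np.sin(a),0]);Y=np.array([-X[1],X[0],0])
print("t",s["clock"],"jig",p@X,p@Y,p[2],"F",s["force"]@X,s["force"]@Y,s["force"][2],"rot",s["tool_rot"],np.rad2deg(s["tool_rot"][2]-a))
E
python3 s.py
```

```text
t 3.05 jig -188.68529499856376 -2.862316928087111 47.70025742765011 F 0.1063967745624567 -0.9144359318403783 -0.17389441887906798 rot [3.13953865e+00 3.70538865e-04 1.32948832e+00] 0.04139470405393335
```

>>> apply_moves --increments '[{"tx": 0.001, "ty": 0.01, "tz": -0.004, "rx": 0.0, "ry": 0.0, "rz": 0.0, "claw": 0.0}, {"tx": 0.003, "ty": 0.018, "tz": -0.004, "rx": 0.0, "ry": 0.0, "rz": 0.0, "claw": 0.0}, {"tx": 0.005, "ty": 0.025, "tz": -0.004, "rx": 0.0, "ry": 0.0, "rz": 0.0, "claw": 0.0}, {"tx": 0.006, "ty": 0.029, "tz": -0.004, "rx": 0.0, "ry": 0.0, "rz": 0.0, "claw": 0.0}, {"tx": 0.007, "ty": 0.034, "tz": -0.004, "rx": 0.0, "ry": 0.0, "rz": 0.0, "claw": 0.0}, {"tx": 0.008, "ty": 0.039, "tz": -0.004, "rx": 0.0, "ry": 0.0, "rz": 0.0, "claw": 0.0}, {"tx": 0.008, "ty": 0.039, "tz": -0.004, "rx": 0.0, "ry": 0.0, "rz": 0.0, "claw": 0.0}]'

```text
clock: 3.75
eef_pos: [528.5, -170.4, 42.5]
tool_rot: [3.14, 0.002, 1.329]
force: [-0.7, -4.2, 0.3]
width: -0.2
```

```bash
python3 s.py
```

```text
t 3.75 jig -149.51491054342011 -0.9915766814748963 42.526907353715266 F -4.228899841628399 -0.2893786589827789 0.264818878767324 rot [3.14017378e+00 1.74401281e-03 1.32915197e+00] 0.022123105354572598
```

Contact, at 4.2 N. The slide has moved 0 to 6 mm, so 40 mm more gives 40–46 mm of travel.

>>> apply_moves --increments '[{"tx": 0.001, "ty": 0.005, "tz": 0.0, "rx": 0.0, "ry": 0.0, "rz": 0.0, "claw": 0.0}, {"tx": 0.002, "ty": 0.01, "tz": 0.0, "rx": 0.0, "ry": 0.0, "rz": 0.0, "claw": 0.0}, {"tx": 0.004, "ty": 0.015, "tz": 0.0, "rx": 0.0, "ry": 0.0, "rz": 0.0, "claw": 0.0}, {"tx": 0.005, "ty": 0.02, "tz": 0.0, "rx": 0.0, "ry": 0.0, "rz": 0.0, "claw": 0.0}, {"tx": 0.006, "ty": 0.025, "tz": 0.0, "rx": 0.0, "ry": 0.0, "rz": 0.0, "claw": 0.0}, {"tx": 0.007, "ty": 0.03, "tz": 0.0, "rx": 0.0, "ry": 0.0, "rz": 0.0, "claw": 0.0}, {"tx": 0.008, "ty": 0.035, "tz": 0.0, "rx": 0.0, "ry": 0.0, "rz": 0.0, "claw": 0.0}, {"tx": 0.009, "ty": 0.039, "tz": 0.0, "rx": 0.0, "ry": 0.0, "rz": 0.0, "claw": 0.0}, {"tx": 0.009, "ty": 0.039, "tz": 0.0, "rx": 0.0, "ry": 0.0, "rz": 0.0, "claw": 0.0}, {"tx": 0.009, "ty": 0.039, "tz": 0.0, "rx": 0.0, "ry": 0.0, "rz": 0.0, "claw": 0.0}]'

```text
clock: 4.75
eef_pos: [537.4, -133.9, 42.6]
tool_rot: [3.139, 0.004, 1.327]
force: [-0.3, -7.9, -1.0]
width: -0.1
```

```bash
python3 s.py
python3 - <<'E'
from h import *
i=snap("scene","pics/s2.png")
d=np.load("jig.npz");a=float(d["a"]);X=np.array([np.cos(a),np.sin(a),0])
for x in(30,40,46,52):print(x,proj("scene",d["O"]+x*X+[0,0,12]).round(1))
cv2.imwrite("pics/s2c.png",cv2.resize(i[200:340,215:465,::-1],None,fx=3,fy=3))
E
```

```text
t 4.75 jig -111.94922254438298 -0.8550180215474192 42.588663769020336 F -7.7676177453295425 -1.5755326038882806 -0.9727320662898467 rot [3.13896573 0.00405832 1.32709888] -0.09551057010403312
30 [[328.9 294.6]]
40 [[322.8 295.9]]
46 [[319.1 296.6]]
52 [[315.4 297.4]]
```

View pics/s2c.png

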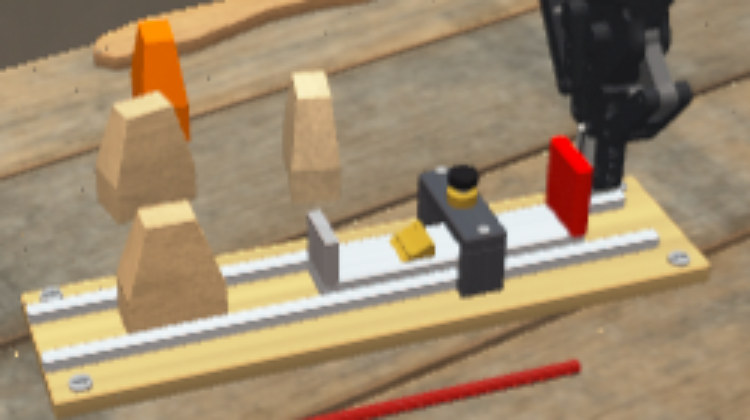

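The face foot is at crop (325,285), which is scene (323,295), about 40 mm of travel. The brass tooth (412,240) is past the bridge and the pin is down again, so I'll back off and let it latch.

>>> apply_moves --increments '[{"tx": -0.002, "ty": -0.01, "tz": 0.0, "rx": 0.0, "ry": 0.0, "rz": 0.0, "claw": 0.0}, {"tx": -0.005, "ty": -0.02, "tz": 0.0, "rx": 0.0, "ry": 0.0, "rz": 0.0, "claw": 0.0}, {"tx": -0.007, "ty": -0.03, "tz": 0.0, "rx": 0.0, "ry": 0.0, "rz": 0.0, "claw": 0.0}, {"tx": -0.01, "ty": -0.04, "tz": 0.0, "rx": 0.0, "ry": 0.0, "rz": 0.0, "claw": 0.0}, {"tx": -0.012, "ty": -0.05, "tz": 0.0, "rx": 0.0, "ry": 0.0, "rz": 0.0, "claw": 0.0}, {"tx": -0.012, "ty": -0.05, "tz": 0.03, "rx": 0.0, "ry": 0.0, "rz": 0.0, "claw": 0.0}, {"tx": -0.012, "ty": -0.05, "tz": 0.07, "rx": 0.0, "ry": 0.0, "rz": 0.0, "claw": 0.0}, {"tx": -0.012, "ty": -0.05, "tz": 0.11, "rx": 0.0, "ry": 0.0, "rz": 0.0, "claw": 0.0}, {"tx": -0.012, "ty": -0.05, "tz": 0.15, "rx": 0.0, "ry": 0.0, "rz": 0.0, "claw": 0.0}, {"tx": -0.012, "ty": -0.05, "tz": 0.16, "rx": 0.0, "ry": 0.0, "rz": 0.0, "claw": 0.0}]'

```text
clock: 5.8
eef_pos: [527.2, -181.7, 206.5]
tool_rot: [3.134, 0.0, 1.329]
force: [1.2, 0.7, -0.8]
width: -0.3
```

```bash
python3 s.py
python3 - <<'E'
from h import *
i=snap("top","pics/t3.png");j=snap("scene","pics/s3.png")
d=np.load("jig.npz");a=float(d["a"]);X=np.array([np.cos(a),np.sin(a),0]);Y=np.array([-X[1],X[0],0]);O=d["O"]
# blank top-view outline: brown (darker than plate) within rails
for y in (-10,0,10):
    print(y,[(x,i[tuple(proj("top",O+x*X+y*Y+[0,0,12])[0].round().astype(int)[::-1])].tolist()) for x in range(60,184,4)] if y==0 else "")
A=cv2.resize(i[215:325,215:415,::-1],(600,330),interpolation=2); 
B=cv2.resize(j[210:340,215:455,::-1],(480,260),interpolation=2)
c=np.zeros((590,600,3),np.uint8);c[:330]=A;c[330:,:480]=B
cv2.imwrite("pics/c3.png",c)
E
```

```text
t 5.8 jig -160.75786586871365 -2.4277414036661398 206.51441096076368 F 0.9607113976702598 -1.0294371442212376 -0.791334705777371 rot [3.13445824e+00 2.61662065e-05 1.32947004e+00] 0.04034702211866692
-10 
0 [(60, [151, 134, 102]), (64, [151, 133, 102]), (68, [151, 134, 102]), (72, [151, 133, 102]), (76, [151, 134, 103]), (80, [153, 134, 103]), (84, [152, 134, 102]), (88, [151, 134, 102]), (92, [151, 133, 102]), (96, [96, 80, 60]), (100, [112, 92, 71]), (104, [110, 89, 68]), (108, [106, 87, 65]), (112, [110, 90, 69]), (116, [157, 136, 110]), (120, [164, 142, 115]), (124, [161, 141, 114]), (128, [159, 138, 111]), (132, [161, 140, 113]), (136, [154, 134, 108]), (140, [156, 135, 108]), (144, [118, 96, 74]), (148, [143, 123, 95]), (152, [156, 138, 105]), (156, [158, 140, 107]), (160, [158, 140, 107]), (164, [157, 139, 106]), (168, [159, 140, 107]), (172, [159, 140, 107]), (176, [159, 140, 107]), (180, [159, 140, 108])]
10
```

View pics/c3.png

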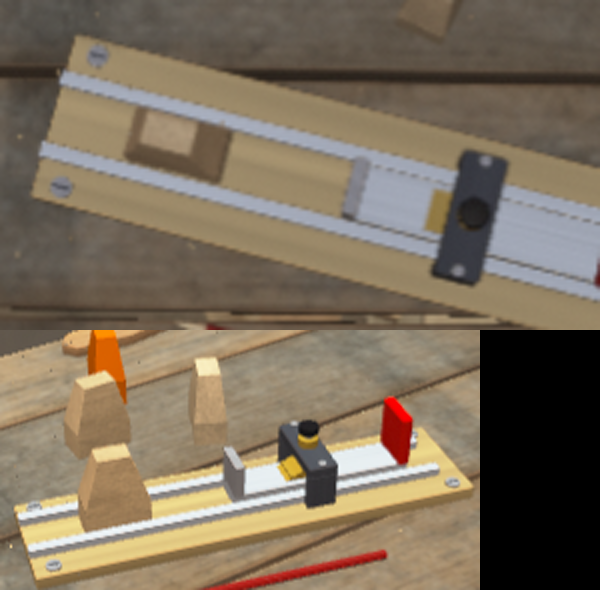

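The slide is latched: the face stays forward at c3 (357,188) and the tooth (437,208) is just past the bridge. The blank's foot spans jig x about 94–146, so its centre is near 120. I'll cross over at height and come down behind it.

>>> apply_moves --increments '[{"tx": 0.011, "ty": 0.047, "tz": 0.0, "rx": 0.0, "ry": 0.0, "rz": 0.0, "claw": 0.0}, {"tx": 0.022, "ty": 0.09, "tz": 0.0, "rx": 0.0, "ry": 0.0, "rz": 0.0, "claw": 0.0}, {"tx": 0.033, "ty": 0.135, "tz": 0.0, "rx": 0.0, "ry": 0.0, "rz": 0.0, "claw": 0.0}, {"tx": 0.044, "ty": 0.18, "tz": 0.0, "rx": 0.0, "ry": 0.0, "rz": 0.0, "claw": 0.0}, {"tx": 0.055, "ty": 0.225, "tz": 0.0, "rx": 0.0, "ry": 0.0, "rz": 0.0, "claw": 0.0}, {"tx": 0.066, "ty": 0.27, "tz": 0.0, "rx": 0.0, "ry": 0.0, "rz": 0.0, "claw": 0.0}, {"tx": 0.076, "ty": 0.31, "tz": 0.0, "rx": 0.0, "ry": 0.0, "rz": 0.0, "claw": 0.0}, {"tx": 0.081, "ty": 0.333, "tz": 0.0, "rx": 0.0, "ry": 0.0, "rz": 0.0, "claw": 0.0}, {"tx": 0.081, "ty": 0.333, "tz": -0.03, "rx": 0.0, "ry": 0.0, "rz": 0.0, "claw": 0.0}, {"tx": 0.081, "ty": 0.333, "tz": -0.07, "rx": 0.0, "ry": 0.0, "rz": 0.0, "claw": 0.0}, {"tx": 0.081, "ty": 0.333, "tz": -0.09, "rx": 0.0, "ry": 0.0, "rz": 0.0, "claw": 0.0}, {"tx": 0.081, "ty": 0.333, "tz": -0.09, "rx": 0.0, "ry": 0.0, "rz": 0.0, "claw": 0.0}]'

```text
clock: 7.1
eef_pos: [602.1, 152.0, 107.0]
tool_rot: [-3.132, 0.004, 1.329]
force: [-0.3, -0.2, -0.4]
width: -0.2
```

```bash
python3 s.py
python3 - <<'E'
from h import *
j=snap("scene","pics/s4.png");i=snap("top","pics/t4.png")
c=np.zeros((590,600,3),np.uint8);c[:330]=cv2.resize(i[215:325,215:415,::-1],(600,330));c[330:,:480]=cv2.resize(j[180:310,175:415,::-1],(480,260))
cv2.imwrite("pics/c4.png",c)
E
```

```text
t 7.1 jig 181.17874273658848 4.851601721350775 106.98300907499075 F -0.3006554867957525 0.1960488184357527 -0.4227319041153673 rot [-3.1323176   0.00448185  1.32944748] 0.039054513654845746
```

View pics/c4.png

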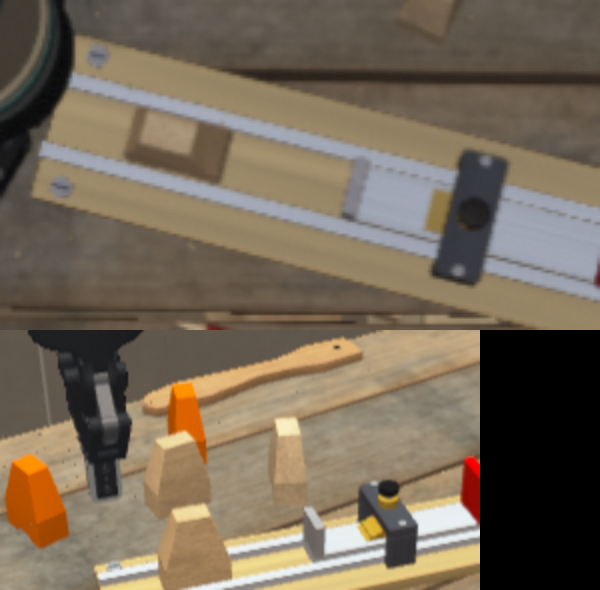

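The hand is behind the blank and clear of the spare and orange blocks. I'll lower and check the settled pose.

>>> apply_moves --increments '[{"tx": 0.002, "ty": 0.0, "tz": -0.025, "rx": 0.0, "ry": 0.0, "rz": 0.0, "claw": 0.0}, {"tx": 0.002, "ty": -0.001, "tz": -0.05, "rx": 0.0, "ry": 0.0, "rz": 0.0, "claw": 0.0}, {"tx": 0.002, "ty": -0.001, "tz": -0.07, "rx": 0.0, "ry": 0.0, "rz": 0.0, "claw": 0.0}, {"tx": 0.002, "ty": -0.001, "tz": -0.078, "rx": 0.0, "ry": 0.0, "rz": 0.0, "claw": 0.0}, {"tx": 0.002, "ty": -0.001, "tz": -0.078, "rx": 0.0, "ry": 0.0, "rz": 0.0, "claw": 0.0}, {"tx": 0.002, "ty": -0.001, "tz": -0.078, "rx": 0.0, "ry": 0.0, "rz": 0.0, "claw": 0.0}]'

```text
clock: 7.8
eef_pos: [609.2, 151.6, 35.6]
tool_rot: [3.14, -0.001, 1.329]
force: [0.3, 0.1, -0.3]
width: -0.5
```

```bash
python3 s.py;python3 s.py
```

```text
t 7.8 jig 182.4583316762989 -2.166670884790932 35.62293572039405 F 0.17831780723793356 -0.2763464387487942 -0.26298701065905766 rot [ 3.13963286e+00 -9.20017692e-04  1.32949804e+00] 0.04195137164097208
t 7.8 jig 182.4583316762989 -2.166670884790932 35.62293572039405 F 0.17831780723793356 -0.2763464387487942 -0.26298701065905766 rot [ 3.13963286e+00 -9.20017692e-04  1.32949804e+00] 0.04195137164097208
```

>>> apply_moves --increments '[{"tx": -0.001, "ty": -0.008, "tz": -0.004, "rx": 0.0, "ry": 0.0, "rz": 0.0, "claw": 0.0}, {"tx": -0.004, "ty": -0.016, "tz": -0.004, "rx": 0.0, "ry": 0.0, "rz": 0.0, "claw": 0.0}, {"tx": -0.005, "ty": -0.021, "tz": -0.004, "rx": 0.0, "ry": 0.0, "rz": 0.0, "claw": 0.0}, {"tx": -0.006, "ty": -0.025, "tz": -0.004, "rx": 0.0, "ry": 0.0, "rz": 0.0, "claw": 0.0}, {"tx": -0.007, "ty": -0.029, "tz": -0.004, "rx": 0.0, "ry": 0.0, "rz": 0.0, "claw": 0.0}, {"tx": -0.008, "ty": -0.033, "tz": -0.004, "rx": 0.0, "ry": 0.0, "rz": 0.0, "claw": 0.0}, {"tx": -0.009, "ty": -0.037, "tz": -0.004, "rx": 0.0, "ry": 0.0, "rz": 0.0, "claw": 0.0}, {"tx": -0.01, "ty": -0.041, "tz": -0.004, "rx": 0.0, "ry": 0.0, "rz": 0.0, "claw": 0.0}, {"tx": -0.011, "ty": -0.045, "tz": -0.004, "rx": 0.0, "ry": 0.0, "rz": 0.0, "claw": 0.0}, {"tx": -0.012, "ty": -0.049, "tz": -0.004, "rx": 0.0, "ry": 0.0, "rz": 0.0, "claw": 0.0}, {"tx": -0.013, "ty": -0.053, "tz": -0.004, "rx": 0.0, "ry": 0.0, "rz": 0.0, "claw": 0.0}, {"tx": -0.014, "ty": -0.057, "tz": -0.004, "rx": 0.0, "ry": 0.0, "rz": 0.0, "claw": 0.0}]'

```text
clock: 9.0
eef_pos: [594.1, 94.2, 30.3]
tool_rot: [-3.142, -0.0, 1.33]
force: [1.3, 0.2, 1.2]
width: 0.1
```

```bash
python3 s.py
python3 - <<'E'
from h import *
j=snap("scene","pics/s5.png")
cv2.imwrite("pics/c5.png",cv2.resize(j[180:340,175:455,::-1],(700,400)))
E
```

```text
t 9.0 jig 123.13547789803879 -1.1877035689653717 30.30317447168686 F 0.5362246329852954 -1.156164631881406 1.1779702147147817 rot [-3.14157714e+00 -1.32570858e-05  1.32953352e+00] 0.043984112894437405
```

View pics/c5.png

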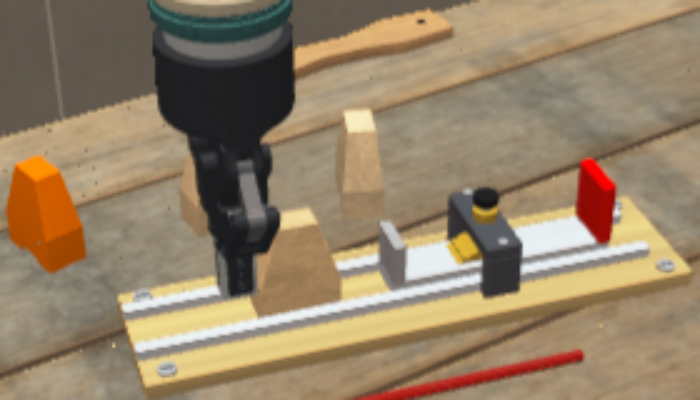

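The blank moves along upright with the fingers behind it and has about 30 mm left to the face. Next is 28 mm, slowing toward the end.

>>> apply_moves --increments '[{"tx": -0.001, "ty": -0.004, "tz": 0.0, "rx": 0.0, "ry": 0.0, "rz": 0.0, "claw": 0.0}, {"tx": -0.002, "ty": -0.008, "tz": 0.0, "rx": 0.0, "ry": 0.0, "rz": 0.0, "claw": 0.0}, {"tx": -0.003, "ty": -0.012, "tz": 0.0, "rx": 0.0, "ry": 0.0, "rz": 0.0, "claw": 0.0}, {"tx": -0.004, "ty": -0.016, "tz": 0.0, "rx": 0.0, "ry": 0.0, "rz": 0.0, "claw": 0.0}, {"tx": -0.005, "ty": -0.019, "tz": 0.0, "rx": 0.0, "ry": 0.0, "rz": 0.0, "claw": 0.0}, {"tx": -0.005, "ty": -0.021, "tz": 0.0, "rx": 0.0, "ry": 0.0, "rz": 0.0, "claw": 0.0}, {"tx": -0.006, "ty": -0.023, "tz": 0.0, "rx": 0.0, "ry": 0.0, "rz": 0.0, "claw": 0.0}, {"tx": -0.006, "ty": -0.025, "tz": 0.0, "rx": 0.0, "ry": 0.0, "rz": 0.0, "claw": 0.0}, {"tx": -0.007, "ty": -0.027, "tz": 0.0, "rx": 0.0, "ry": 0.0, "rz": 0.0, "claw": 0.0}, {"tx": -0.007, "ty": -0.027, "tz": 0.0, "rx": 0.0, "ry": 0.0, "rz": 0.0, "claw": 0.0}]'

```text
clock: 10.05
eef_pos: [587.0, 67.1, 30.3]
tool_rot: [-3.142, 0.0, 1.329]
force: [0.1, 0.5, -0.6]
width: -0.1
```

```bash
python3 s.py
```

```text
t 10.05 jig 95.11886551293146 -0.834910954438115 30.309519451358064 F 0.45748602778789804 0.05484082610976594 -0.5879518540746312 rot [-3.14150076e+00  2.78678675e-04  1.32912536e+00] 0.020598483887983157
```

Not in contact with the face yet. I'll creep 1 mm per row, 4 mm at a time, and watch the force.

>>> apply_moves --increments '[{"tx": 0.0, "ty": -0.001, "tz": 0.0, "rx": 0.0, "ry": 0.0, "rz": 0.0, "claw": 0.0}, {"tx": -0.0005, "ty": -0.002, "tz": 0.0, "rx": 0.0, "ry": 0.0, "rz": 0.0, "claw": 0.0}, {"tx": -0.0007, "ty": -0.003, "tz": 0.0, "rx": 0.0, "ry": 0.0, "rz": 0.0, "claw": 0.0}, {"tx": -0.001, "ty": -0.004, "tz": 0.0, "rx": 0.0, "ry": 0.0, "rz": 0.0, "claw": 0.0}, {"tx": -0.001, "ty": -0.004, "tz": 0.0, "rx": 0.0, "ry": 0.0, "rz": 0.0, "claw": 0.0}]'

```text
clock: 10.55
eef_pos: [586.1, 63.3, 30.3]
tool_rot: [-3.142, 0.0, 1.329]
force: [1.0, -0.8, -0.4]
width: 0.4
```

```bash
python3 s.py
```

```text
t 10.55 jig 91.18758162754524 -0.8573784293758671 30.3063135646871 F -0.5205231398966137 -1.1818966924115326 -0.3646049792415341 rot [-3.14155485e+00  1.69794626e-04  1.32934431e+00] 0.03314322322124683
```

>>> apply_moves --increments '[{"tx": 0.0, "ty": -0.001, "tz": 0.0, "rx": 0.0, "ry": 0.0, "rz": 0.0, "claw": 0.0}, {"tx": -0.0005, "ty": -0.002, "tz": 0.0, "rx": 0.0, "ry": 0.0, "rz": 0.0, "claw": 0.0}, {"tx": -0.0005, "ty": -0.002, "tz": 0.0, "rx": 0.0, "ry": 0.0, "rz": 0.0, "claw": 0.0}]'

```text
clock: 10.85
eef_pos: [585.8, 61.9, 30.4]
tool_rot: [3.141, -0.001, 1.33]
force: [0.6, 1.1, 0.1]
width: -0.0
```

```bash
python3 s.py
```

```text
t 10.85 jig 89.7673225337577 -0.9297375448419949 30.413913642035745 F 1.2550322304566137 -0.3548861123198205 0.06047640977026625 rot [ 3.14140518e+00 -6.37605021e-04  1.32964186e+00] 0.050191762488293386
```

>>> apply_moves --increments '[{"tx": 0.0, "ty": -0.001, "tz": 0.0, "rx": 0.0, "ry": 0.0, "rz": 0.0, "claw": 0.0}, {"tx": -0.0005, "ty": -0.002, "tz": 0.0, "rx": 0.0, "ry": 0.0, "rz": 0.0, "claw": 0.0}, {"tx": -0.0005, "ty": -0.002, "tz": 0.0, "rx": 0.0, "ry": 0.0, "rz": 0.0, "claw": 0.0}]'

```text
clock: 11.15
eef_pos: [585.7, 61.5, 30.6]
tool_rot: [3.141, -0.003, 1.331]
force: [1.4, 5.7, 1.8]
width: -0.1
```

```bash
python3 s.py
python3 - <<'E'
from h import *
j=snap("scene","pics/s6.png");i=snap("top","pics/t6.png")
cv2.imwrite("pics/c6.png",cv2.hconcat([cv2.resize(j[230:320,250:350,::-1],(400,360)),cv2.resize(i[230:320,270:370,::-1],(400,360))]))
E
```

```text
t 11.15 jig 89.3507739583035 -0.967324012985074 30.646563386349058 F 5.891241494648881 -0.032676978391956935 1.7560199569862815 rot [ 3.14107986e+00 -2.55518886e-03  1.33069349e+00] 0.11044551489951096
```

View pics/c6.png

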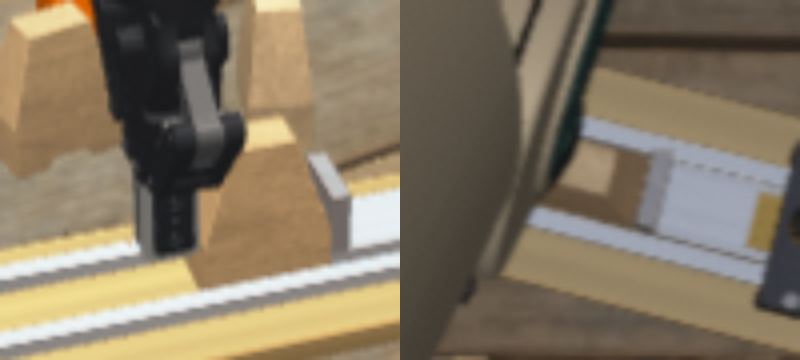

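The force has risen to 5.9 N and the TCP stalled at jig x 89.4, where 89–91 was predicted. Both views show the blank's foot against the face. I'll retreat straight back, then go up.

>>> apply_moves --increments '[{"tx": 0.0005, "ty": 0.002, "tz": 0.0, "rx": 0.0, "ry": 0.0, "rz": 0.0, "claw": 0.0}, {"tx": 0.001, "ty": 0.004, "tz": 0.0, "rx": 0.0, "ry": 0.0, "rz": 0.0, "claw": 0.0}, {"tx": 0.003, "ty": 0.01, "tz": 0.0, "rx": 0.0, "ry": 0.0, "rz": 0.0, "claw": 0.0}, {"tx": 0.005, "ty": 0.02, "tz": 0.0, "rx": 0.0, "ry": 0.0, "rz": 0.0, "claw": 0.0}, {"tx": 0.01, "ty": 0.04, "tz": 0.0, "rx": 0.0, "ry": 0.0, "rz": 0.0, "claw": 0.0}, {"tx": 0.015, "ty": 0.06, "tz": 0.0, "rx": 0.0, "ry": 0.0, "rz": 0.0, "claw": 0.0}, {"tx": 0.02, "ty": 0.08, "tz": 0.01, "rx": 0.0, "ry": 0.0, "rz": 0.0, "claw": 0.0}, {"tx": 0.02, "ty": 0.08, "tz": 0.05, "rx": 0.0, "ry": 0.0, "rz": 0.0, "claw": 0.0}, {"tx": 0.02, "ty": 0.08, "tz": 0.09, "rx": 0.0, "ry": 0.0, "rz": 0.0, "claw": 0.0}, {"tx": 0.02, "ty": 0.08, "tz": 0.13, "rx": 0.0, "ry": 0.0, "rz": 0.0, "claw": 0.0}, {"tx": 0.02, "ty": 0.08, "tz": 0.16, "rx": 0.0, "ry": 0.0, "rz": 0.0, "claw": 0.0}, {"tx": 0.02, "ty": 0.08, "tz": 0.16, "rx": 0.0, "ry": 0.0, "rz": 0.0, "claw": 0.0}]'

```text
clock: 12.45
eef_pos: [608.1, 140.4, 195.0]
tool_rot: [3.134, -0.004, 1.33]
force: [0.1, 0.3, -0.5]
width: 0.2
```

```bash
python3 s.py
python3 - <<'E'
from h import *
j=snap("scene","pics/s7.png");i=snap("top","pics/t7.png")
d=np.load("jig.npz");a=float(d["a"]);X=np.array([np.cos(a),np.sin(a),0]);Y=np.array([-X[1],X[0],0]);O=d["O"]
hsv=cv2.cvtColor(i,cv2.COLOR_RGB2HSV);red=cv2.inRange(hsv,(0,170,90),(8,255,255))|cv2.inRange(hsv,(174,170,90),(180,255,255))
c=max(cv2.findContours(red[260:330,390:460],0,2)[0],key=cv2.contourArea)+[390,260]
q=onz("top",c.reshape(-1,2),68)-O;print("lug rear x",(q@X).min(), "travel",(q@X).min()+143)
# which pixels changed since the first pictures, outside the jig area / hand
k=cv2.absdiff(cv2.imread("pics/top0.png"),i[:,:,::-1]).max(2);print("pencil diff",k[318:355,270:330].max(),"spare a",k[205:226,350:366].max())
A=cv2.resize(i[215:350,230:460,::-1],(510,299));B=cv2.resize(j[200:340,215:455,::-1],(510,298))
cv2.imwrite("pics/c7.png",cv2.vconcat([A,B]))
E
```

```text
t 12.45 jig 171.31489944523545 -3.791589665349072 194.99349257218242 F 0.2835336142067817 0.015266287317871038 -0.505336667864645 rot [ 3.13377311 -0.00371154  1.33016469] 0.08014740547974739
lug rear x -114.4760362203152 travel 28.523963779684806
pencil diff 5 spare a 4
```

View pics/c7.png

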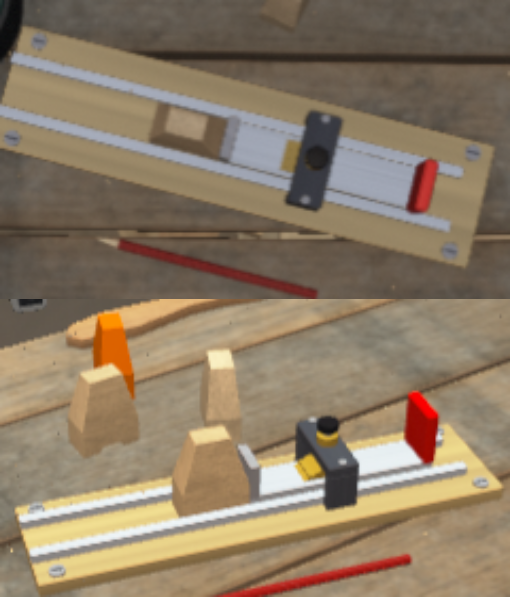

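The blank's foot meets the steel face (top crop (228,150), scene crop (247,492)), the slide is latched, the spares and pencil are in place, and the arm is clear. Handing in.

```bash
python3 -c "
from cell import *
print(finish_job())"
```

```text
the job is handed in; nothing more can be done
None
```

I handed the job in at about 12.5 s of the 48 s allowed. The slide is latched at mid travel and the wooden block rests against its steel face.

**What I did:** I pushed the red lug in to about 40 mm with the gripper shut, then let go so the slide sprang back onto the pin. From behind the block, I pushed it low along the rails until it met the face, then backed off and raised the arm clear.

**Last checks:**
- **Slide:** travel measured from the lug in the top view was 28.5 mm, against 30 mm nominal. That is within measuring error.
- **Block:** the push force rose to 5.9 N at a tool position of 89.4 mm along the jig, where I expected contact at 89–91 mm. After the retreat, both views show no gap between block and face.
- **Spares and pencil:** the picture was unchanged where I compared it, at the pencil and one spare block. I checked the other spare block by eye only, and it looked unmoved.
- **Forces:** the highest push reading I took was 7.8 N.

No check failed.

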